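# Hang rinsed glue cups on the drip rack

## Robot

A 6-joint arm with a two-finger parallel gripper is mounted at the origin on a cart in front of the work surface, level with it; the furniture and walls round the work are solid. World frame = base frame: x ahead of the robot, y to its left, z up, the work surface at z = 0. Lengths are in m, angles in rad, forces in N, time in s.
With the tool pointing down it reaches from about 0.35 to 0.775 m from the base axis. Payload 7.3 kg.
Tool frame: the origin (TCP) lies at the very end of the fingers, on their centre line; the grasp point (between the pads) lies robot.pinch_z behind it (robot.pinch_z is the distance from the TCP to the grasp point, in m); y points along the fingers, z is the direction in which the jaws open and shut, and the axes are right-handed (so a half turn about y gives the same grasp; the last joint's range is limited). The gripper opens to 92 mm and grips with 3 to 60 N. Pads are 19 mm wide; open, the fingers measure 130 mm over their backs; the gripper's body (75 mm by 190 mm) begins 47 mm behind the grasp point.
Start: joints at [-1.433, 0.342, 1.524, -0, 1.275, -0.146], TCP at [0.147, -0.504, 0.227] pointing down, gripper open.
Joint ranges: [-2.53, 2.53], [-0.77, 2.02], [0.04, 2.7], [-1, 4.14], [0.28, 2.66], [-3.11, 3.11]. Speed limits (rad/s): [2.57, 2.57, 3.14, 3.14, 3.14, 3.14].

## Interface

Orientations are given as [roll, pitch, yaw] about the fixed x, y, z axes, in that order (R = Rz(yaw) Ry(pitch) Rx(roll)).
In Python, from cell import status, viewer, robot gives the robot as it stands. The module is installed in compiled form; this text tells all that it offers.
- The arm moves only by the shell command python3 -m pendant 'ROWS' [FORCE]. ROWS is JSON, a list that holds one entry, the list of rows, each a list of 7 numbers: the shift along the tool's x, y, z in cm, then the turn, a rotation vector about the tool's x, y, z in rad, then the finger opening in cm, from 0 to 9.18. A call has 1 to 20 rows; each row is the pose to reach, as a shift and turn from the pose commanded when the call began, along the tool's axes at that moment; what a row does not reach only later rows make up. A row lasts 1/10 s, in which the tool goes at most 50 mm and 8.59 degrees, less where a joint would pass 70% of its speed; a pose out of reach is approached as far as the arm can. A call with a gripper value outside its range is refused whole. The fingers move at their own pace and stop on an object; FORCE is the grip in N (left out, the last holds). Time passes only in rows, so rows that repeat a pose let the fingers close. It gives the time, the measured TCP pose, the force and the opening at its end, in the units of the state.
- status.observe(): the state, without advancing time (a new reading comes with each control period).
- viewer.read_camera(name): name is "scene" or "top" or "wrist"; returns a dict with "image" (384x512x3 uint8, red, green, blue), "range_z" (384x512 float32, m along the optical axis (not along the pixel's ray), 0 where there is no reading), "fx", "fy", "cx", "cy" (pixels), "camera_from_world" (4x4, takes a point from world to camera coordinates). Camera axes: x right, y up, looking along -z (the intrinsics and any distortion apply to the point x, -y, -z); pixel columns grow to the right and rows downward; lengths in m; the calibration is good to about 2 mm. A picture is of the moment at which its call begins.
- robot.hand_in(): hands the job in, once; it reports no verdict.
The state is a dict: "time": time; "qpos": joint angles; "qvel": joint speeds; "joint_efforts": joint torques, N m; "tool_pos": TCP position; "tool_rot": TCP orientation; "contact_force": force on the tool from outside, world axes, zero at the start; "torque": the same for the moment, N m; "opening": finger opening in m.
Only numpy, scipy, OpenCV 4.12 (cv2) and the standard library are available. Lean on these libraries where they do the work, as an engineer would, in place of code of your own. Each camera call takes 0.05 s, during which the arm holds its last target. There are 200 camera calls.

## Task

Hang the two rinsed steel cups mouth-down on the leaning pegs of the drip rack to drain: the tall cup on the long peg and the short cup on the short peg, each pushed right home so that the inside of its closed end sits on the peg's tip and its mouth hangs clear of the tray. Lower the cups on rather than dropping them, do not tip them over, and leave the other things on the bench where they are.

Things in the scene. Friction and masses are not known exactly. Their poses are not given: they have to be found in the camera images.
- tall_cup_mid (a point): The tall steel cup: plain round straight-sided cup, 56 mm outside diameter (58 mm at the rolled rim), 105 mm high, wall 3 mm (50 mm inside diameter), closed end 4 mm thick, 0.13 kg give or take 30 percent. It starts standing mouth-down on the bench. This point is on its axis half-way up; z points from mouth to closed end (up at the start).
- tall_cup_floor (a point): Centre of the inside face of the tall cup's closed end: 101 mm from the rim plane, 48.5 mm from the mid point along z.
- short_cup_mid (a point): The short steel cup: plain round straight-sided cup, 56 mm outside diameter (58 mm at the rolled rim), 70 mm high, wall 3 mm (50 mm inside diameter), closed end 4 mm thick, 0.13 kg give or take 30 percent. It starts standing mouth-down on the bench. This point is on its axis half-way up; z points from mouth to closed end (up at the start).
- short_cup_floor (a point): Centre of the inside face of the short cup's closed end: 66 mm from the rim plane, 31 mm from the mid point along z.
- long_peg: The long draining peg, fixed: a wooden dowel of 18 mm diameter with a round end, on a square foot 46 x 46 x 16 mm on the rack. Origin: centre of the foot's underside (14 mm over the bench), where the dowel's axis starts. The dowel rises along the body's own direction (-0.5, 0, 0.866), that is it leans 30 degrees from the vertical towards the body's -x, roughly towards the robot; its tip is 150 mm from the origin along that line.
- long_peg_tip (a point): Tip of the long peg: end of the dowel, on its axis. A cup hung on it rests with the inside of its closed end on this tip.
- short_peg: The short draining peg, fixed: a wooden dowel of 18 mm diameter with a round end, on a square foot 46 x 46 x 16 mm on the rack. Origin: centre of the foot's underside (14 mm over the bench), where the dowel's axis starts. The dowel rises along the body's own direction (-0.5, 0, 0.866), that is it leans 30 degrees from the vertical towards the body's -x, roughly towards the robot; its tip is 115 mm from the origin along that line.
- short_peg_tip (a point): Tip of the short peg: end of the dowel, on its axis. A cup hung on it rests with the inside of its closed end on this tip.
- tall_cup: The tall cup as a whole; origin at the centre of its mouth (rim plane), z towards the closed end.
- short_cup: The short cup as a whole; origin at the centre of its mouth (rim plane), z towards the closed end. Behind both cups stands a drill press (part of the room): its head overhangs the bench beyond about x = 0.55 m between y = -0.1 and 0.25 m, so pass in front of it there, with the gripper nearer than x = 0.5 m.
- drip_rack: Fixed drip rack: wooden board 150 x 280 mm (own x, y) with a steel liner 14 mm over the bench and an edge lip 20 mm high. Origin: centre of its underside. The two pegs stand on it side by side, 150 mm apart along its y, 35 mm behind its centre (own +x), leaning over the liner; which of them is on the left varies. The pegs have the rack's yaw.
- jar_0_mid (a point): Bystander, to be left alone: lidded jar, 57 mm across, 98 mm high; its centre.
- sanding_block_mid (a point): Bystander, to be left alone: sanding block, 61 x 105 x 32 mm; its centre.
- finial_0_mid (a point): Bystander, to be left alone: turned wooden finial standing on end, 42 mm across, 96 mm high; its centre.
- chuck_key_mid (a point): Bystander, to be left alone: drill chuck key lying flat, 50 x 75 x 15 mm; its centre.
- offcut_d_mid (a point): Bystander, to be left alone: squarish wood offcut, 45 x 65 x 45 mm; its centre.
Things that resemble listed ones, but are neither listed nor needed, are in the scene too. Leave any purple look-alike of the tall_cup alone.

How it is judged:
At the end, for the whole second after the job is handed in: Each cup hangs at rest mouth-down on its own peg (tall on long, short on short): the centre of the inside of its closed end is within 23 mm of the peg's tip (the loose fit alone allows 16 mm sideways), its axis is within 43 degrees of upright, and it does not touch the rack's tray (distance between tall_cup_floor and long_peg_tip below 0.023 m and angle between each of tall_cup_floor, short_cup_floor's own z axis and vertical below 0.75 rad and linear speed of each of tall_cup, short_cup below 0.02 m/s and angular speed of each of tall_cup, short_cup below 0.3 rad/s and contact force between each of tall_cup, short_cup and drip_rack below 0.1 N and distance between short_cup_floor and short_peg_tip below 0.023 m).
It fails at once if a cup is tipped over (past 70 degrees) (angle between any of tall_cup_mid, short_cup_mid's own z axis and vertical above 1.22 rad).
It fails at once if a cup is dropped (falls free faster than 0.7 m/s, about 25 mm of fall) ((linear speed of tall_cup above 0.7 m/s and contact force between tall_cup and the fingers below 0.05 N) or (linear speed of short_cup above 0.7 m/s and contact force between short_cup and the fingers below 0.05 N)).
It fails at once if a bystander is moved by more than 50 mm (distance of any of jar_0_mid, sanding_block_mid, finial_0_mid, chuck_key_mid, offcut_d_mid from where it was at the start of the episode above 0.05 m).
It also fails if it takes over 61 s, if anything falls off the work surface, if the arm or the gripper's body presses on something with over 40 N, if the wrist force passes 120 N, or if a joint passes its speed limit or range.

## Working session

There is one attempt and no reset: what is moved stays moved. The work goes in short steps, Python scripts to look and compute and a shell command to move; the robot and the scene stay as the last step left them, time stands still between calls to the robot, and variables do not carry over. Pictures are saved under pics/ and viewed, about 8 in all and at most 12, crops included, and the job is handed in when it is done.

```bash
mkdir -p pics; cat > h.py <<'E'
import numpy as np, cv2
from cell import status, viewer, robot
from scipy.spatial.transform import Rotation as R
def snap(n):
    d=viewer.read_camera(n); return d
def save(d,f,crop=None,s=1):
    im=d["image"][:,:,::-1]
    if crop: r0,r1,c0,c1=crop; im=im[r0:r1,c0:c1]
    cv2.imwrite("pics/"+f,cv2.resize(np.ascontiguousarray(im),None,fx=s,fy=s,interpolation=cv2.INTER_CUBIC))
def cloud(d):
    z=d["range_z"].astype(float); v,u=np.mgrid[0:z.shape[0],0:z.shape[1]]
    p=np.stack([(u-d["cx"])/d["fx"]*z,-(v-d["cy"])/d["fy"]*z,-z,np.ones_like(z)],-1)
    w=p@np.linalg.inv(d["camera_from_world"]).T
    w=w[...,:3]; w[z==0]=np.nan; return w
E
python3 - <<'E'
from h import *
import pickle
for n in ("scene","top"):
    d=snap(n); pickle.dump(d,open(n+".pkl","wb")); save(d,n+"0.png",None,1.5)
    print(n,d["fx"],np.linalg.inv(d["camera_from_world"])[:3,3].round(3), {k:v for k,v in d.items() if k not in("image","range_z","camera_from_world")})
s=status.observe(); print(s, robot.pinch_z)
E
```

```text
scene 388.92621490674264 [-0.25   0.428  0.772] {'fx': 388.92621490674264, 'fy': 388.92621490674264, 'cx': 258.988077560687, 'cy': 193.52978269946996}
top 489.92974492435366 [ 0.467 -0.075  1.524] {'fx': 489.92974492435366, 'fy': 489.92974492435366, 'cx': 254.8717919252491, 'cy': 192.37697110125245}
{'time': 0.1, 'qpos': array([-1.43301035e+00,  3.42662475e-01,  1.52492445e+00, -2.18243337e-06,
        1.27538748e+00, -1.45993022e-01]), 'qvel': array([ 0.00023979, -0.00139838, -0.00201221,  0.00115124,  0.00026471,
       -0.00149097]), 'joint_efforts': array([ 1.76404235e-03, -4.32003880e+01, -2.44693816e+01,  7.19001051e-02,
        5.26130840e-02, -4.41042198e-05]), 'tool_pos': array([ 0.14696651, -0.50363376,  0.22610853]), 'tool_rot': array([-1.57216369e+00,  1.98946104e-04, -2.85781315e+00]), 'contact_force': array([ 0.31050218,  0.7912001 , -0.74301447]), 'torque': array([ 0.00964084, -0.02625068,  0.03413467]), 'opening': 0.09155689774412927} 0.0188
```

View pics/scene0.png

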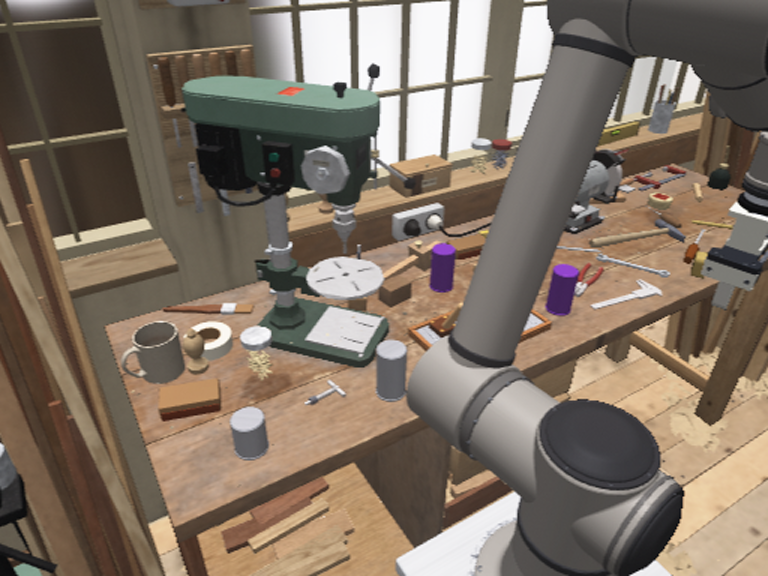

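View pics/top0.png

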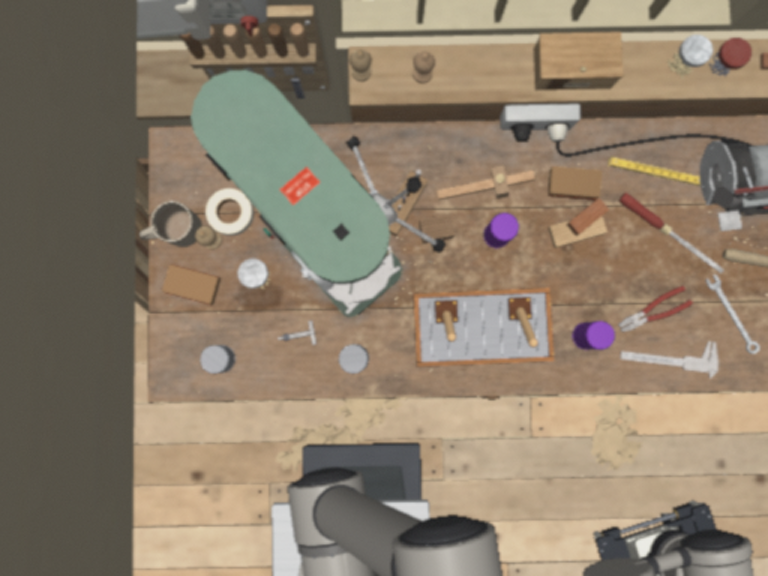

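Scene view: the steel tall cup is at about (390,370) and the steel short cup at (250,433). The possible confusions are the purple cups at (443,267) and (563,290), the mug at (158,350) and the jar at (257,340). In the top view the tall cup is at (353,359), the short cup at (216,359), the short peg at (449,320) on the left and the long peg at (523,320) on the right. I choose the two grey steel cups.

```bash
python3 - <<'E'
from h import *
import pickle
d=pickle.load(open("top.pkl","rb")); w=cloud(d)
def reg(r0,r1,c0,c1,zl,zh):
    p=w[r0:r1,c0:c1].reshape(-1,3); m=(p[:,2]>zl)&(p[:,2]<zh); return p[m]
# cups (top px/1.5)
for n,(c,r),h in (("tall",(353,359),.105),("short",(216,359),.070)):
    c=int(c/1.5);r=int(r/1.5); p=reg(r-20,r+20,c-20,c+20,h-.012,h+.012)
    (x,y),rad=cv2.minEnclosingCircle(p[:,:2].astype(np.float32)); print(n,len(p),p.mean(0).round(4),np.median(p[:,2]).round(4),(round(x,4),round(y,4)),round(rad,4))
for n,(c0,c1) in (("left",(430,470)),("right",(500,545))):
    p=reg(int(290/1.5),int(355/1.5),int(c0/1.5),int(c1/1.5),.04,.2)
    print(n,len(p),"maxz",p[:,2].max().round(4),"top",p[p[:,2]>p[:,2].max()-.006].mean(0).round(4))
    i=np.argsort(p[:,2])
    for k in np.array_split(i,5): print("   ",p[k].mean(0).round(4))
    f=reg(int(290/1.5),int(355/1.5),int(c0/1.5)-6,int(c1/1.5)+6,.024,.035); print("  foot",f.mean(0).round(4))
# rack orientation: lip/liner
p=reg(int(285/1.5),int(372/1.5),int(405/1.5),int(562/1.5),.010,.024)
print("rack",cv2.minAreaRect(p[:,:2].astype(np.float32)*1000))
for n,(c,r) in {"jar":(252,272),"block":(190,285),"finial":(207,237),"key":(297,334),"purp1":(502,230),"purp2":(597,335),"presshd":(370,280)}.items():
    print(n,w[int(r/1.5),int(c/1.5)].round(3))
im=d["image"][:,:,::-1]; a=cv2.resize(im[180:262,115:240],None,fx=6,fy=6,interpolation=3); 
b=cv2.resize(im[185:250,270:375],None,fx=6,fy=6,interpolation=3)
W=max(a.shape[1],b.shape[1]); pad=lambda x:cv2.copyMakeBorder(x,0,0,0,W-x.shape[1],0)
o=np.vstack([pad(a),pad(b)]); o=cv2.resize(o,None,fx=.66,fy=.66); cv2.imwrite("pics/crop1.png",o); print(o.shape)
E
```

```text
tall 289 [ 0.4421 -0.0119  0.1058] 0.1057 (0.4422, -0.0116) 0.0276
short 290 [0.446  0.2625 0.0706] 0.0709 (0.4457, 0.2639) 0.0283
left 108 maxz 0.1161 top [ 0.481  -0.2014  0.1134]
    [ 0.5203 -0.1986  0.0509]
    [ 0.5093 -0.1993  0.0708]
    [ 0.4984 -0.1994  0.0894]
    [ 0.486  -0.1993  0.1068]
    [ 0.4806 -0.2014  0.1136]
  foot [ 0.5396 -0.1987  0.0298]
right 159 maxz 0.1523 top [ 0.4664 -0.3496  0.1481]
    [ 0.5229 -0.3472  0.0529]
    [ 0.5071 -0.3475  0.0794]
    [ 0.4928 -0.3479  0.1043]
    [ 0.4787 -0.3483  0.1281]
    [ 0.4667 -0.351   0.1434]
  foot [ 0.5386 -0.352   0.0291]
rack ((504.47027587890625, -276.496826171875), (157.85960388183594, 287.0478515625), 1.35768723487854)
jar [0.614 0.181 0.101]
block [0.596 0.321 0.033]
finial [0.686 0.272 0.085]
key [0.495 0.106 0.006]
purp1 [ 0.687 -0.305  0.108]
purp2 [ 0.479 -0.483  0.109]
presshd [ 0.59  -0.048  0.158]
(582, 495, 3)
```

View pics/crop1.png

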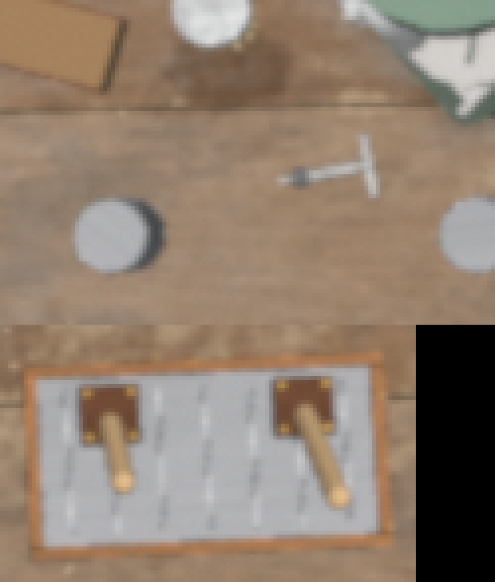

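The crop confirms two plain grey steel cups, with the tall one at right and the short one at left. The rack's left peg is the short one and the right peg the long one, and the tip heights of 0.114 and 0.144 m agree.

```bash
cat >> h.py <<'E'
YAW=0.0237
def tool(tilt,yaw=0):   # fingers down, leaning so that closed end tilts towards robot; jaws along y
    a=R.from_euler('z',yaw).apply([-np.sin(tilt),0,np.cos(tilt)]); l=R.from_euler('z',yaw).apply([0,1,0])
    y=-a; z=-l; return np.stack([np.cross(y,z),y,z],1), a
TIP={"tall":np.array([.4664,-.3518,.1439]),"short":np.array([.4803,-.2018,.1136])}
def rel(pos,tilt,yaw=0,ref=None):
    s=status.observe(); p,Rc=s["tool_pos"],R.from_euler('xyz',s["tool_rot"]).as_matrix()
    if ref: p,Rc=np.array(ref[0]),tool(*ref[1:])[0]
    Rt,_=tool(tilt,yaw)
    return (100*Rc.T@(np.array(pos)-p)).round(2), R.from_matrix(Rc.T@Rt).as_rotvec().round(3)
E
python3 - <<'E'
from h import *
a=tool(.5236,YAW)[1]
print(a, TIP["tall"]+.08*a, rel(TIP["tall"]+.08*a,.5236,YAW))
E
```

```text
[-0.49986064 -0.01184892  0.86602479] [ 0.42641115 -0.35274791  0.21318198] (array([-31.05,   1.31,  -6.66]), array([0.069, 0.254, 0.521]))
```

```bash
python3 -m pendant '[[[-31,0,-6.7,0.069,0.254,0.521,9.1],[-31,0,-6.7,0.069,0.254,0.521,9.1],[-31,0,-6.7,0.069,0.254,0.521,9.1],[-31,0,-6.7,0.069,0.254,0.521,9.1],[-31,0,-6.7,0.069,0.254,0.521,9.1],[-31,0,-6.7,0.069,0.254,0.521,9.1],[-31,0,-6.7,0.069,0.254,0.521,9.1],[-31,0,-6.7,0.069,0.254,0.521,9.1],[-31,0,-6.7,0.069,0.254,0.521,9.1],[-31,0,-6.7,0.069,0.254,0.521,9.1]]]' 25
python3 - <<'E'
from h import *
s=status.observe(); print(s["qpos"].round(3))
d=snap("wrist"); save(d,"wrist1.png")
w=cloud(d); 
m=(w[...,2]>.08)&(w[...,2]<.16)&(abs(w[...,0]-.48)<.06)&(abs(w[...,1]+.35)<.05); p=w[m]; print(len(p)); 
if len(p):
    t=p[p[:,2]>p[:,2].max()-.006]; print("top",p[:,2].max(),t.mean(0).round(4))
    for k in np.array_split(np.argsort(p[:,2]),4): print(p[k].mean(0).round(4), np.ptp(p[k],axis=0).round(3))
print(rel([.4422,-.0117,.24],0))
E
```

```text
time: 1.1
tool_pos: [0.4251, -0.3536, 0.2265]
tool_rot: [-1.57, 0.524, -3.119]
contact_force: [-0.5, -0.3, -0.5]
opening: 0.0911
[-1.103  0.241  1.798  0.588  0.948  0.133]
664
top 0.14616965713827929 [ 0.4681 -0.3542  0.143 ]
[ 0.4984 -0.3533  0.0993] [0.027 0.018 0.035]
[ 0.4792 -0.3537  0.129 ] [0.03  0.018 0.023]
[ 0.4676 -0.3541  0.1408] [0.018 0.017 0.004]
[ 0.4684 -0.3541  0.144 ] [0.013 0.012 0.003]
(array([ -2.83,   0.05, -34.15]), array([ 0.005,  0.022, -0.524]))
```

View pics/wrist1.png

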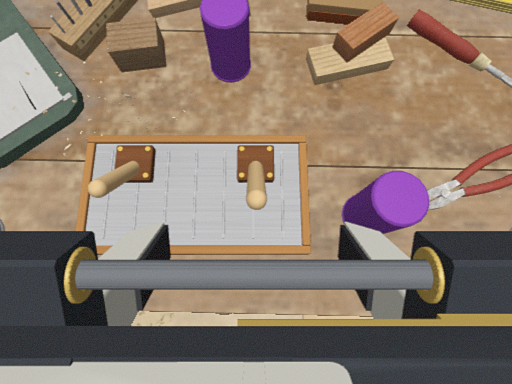

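The wrist picture shows the long peg with its tip at (257,200), centred between the jaws, and the short peg with its tip at (97,188). The pre-insert pose is reachable. Next is the tall cup.

```bash
python3 -m pendant '[[[-2.8,0,-34.1,0.005,0.022,-0.524,9.1],[-2.8,0,-34.1,0.005,0.022,-0.524,9.1],[-2.8,0,-34.1,0.005,0.022,-0.524,9.1],[-2.8,0,-34.1,0.005,0.022,-0.524,9.1],[-2.8,0,-34.1,0.005,0.022,-0.524,9.1],[-2.8,0,-34.1,0.005,0.022,-0.524,9.1],[-2.8,0,-34.1,0.005,0.022,-0.524,9.1],[-2.8,0,-34.1,0.005,0.022,-0.524,9.1],[-2.8,0,-34.1,0.005,0.022,-0.524,9.1],[-2.8,0,-34.1,0.005,0.022,-0.524,9.1]]]'
python3 - <<'E'
from h import *
s=status.observe()
d=snap("wrist"); save(d,"wrist2.png"); w=cloud(d)
m=(abs(w[...,2]-.105)<.008)&(abs(w[...,0]-.442)<.05)&(abs(w[...,1]+.012)<.05); p=w[m]
print(len(p),p.mean(0).round(4),p.min(0).round(4),p.max(0).round(4))
print(rel([.4422,-.0117,.061],0))
E
```

```text
time: 2.15
tool_pos: [0.442, -0.0123, 0.2404]
tool_rot: [-1.57, 0.0, -3.141]
contact_force: [-0.4, -0.5, -0.2]
opening: 0.0909
2589 [ 0.4455 -0.0137  0.1047] [ 0.4166 -0.0409  0.0973] [0.4717 0.0137 0.1079]
(array([-0.02, 17.94, -0.11]), array([-0., -0.,  0.]))
```

```bash
python3 -m pendant '[[[-0.2,5,0.1,0,0,0,9.1],[-0.2,10,0.1,0,0,0,9.1],[-0.2,14,0.1,0,0,0,9.1],[-0.2,16.5,0.1,0,0,0,9.1],[-0.2,17.9,0.1,0,0,0,9.1],[-0.2,17.9,0.1,0,0,0,9.1],[-0.2,17.9,0.1,0,0,0,5],[-0.2,17.9,0.1,0,0,0,5],[-0.2,17.9,0.1,0,0,0,5],[-0.2,17.9,0.1,0,0,0,5],[-0.2,17.9,0.1,0,0,0,5],[-0.2,17.9,0.1,0,0,0,5],[-0.2,17.9,0.1,0,0,0,5]]]' 30
```

```text
time: 3.5
tool_pos: [0.4444, -0.0125, 0.0618]
tool_rot: [-1.57, 0.001, -3.14]
contact_force: [-0.8, -0.9, 4.3]
opening: 0.0555
```

```bash
python3 -m pendant '[[[0,-1.5,0,0,0,0,5],[0,-5,0,0,0,0,5],[0,-9,0,0,0,0,5],[0,-13,0,0,0,0,5],[0,-16.5,0,0,0,0,5],[0,-18,0,0,0,0,5],[0,-18,0,0,0,0,5]]]'
python3 - <<'E'
from h import *
T=TIP["tall"].copy(); T[1]=-.3530; a=tool(.5236,YAW)[1]
print(rel(T+.092*a,.5236,YAW), T+.092*a)
E
```

```text
time: 4.2
tool_pos: [0.445, -0.0124, 0.2433]
tool_rot: [-1.57, 0.004, -3.14]
contact_force: [-0.1, 0.3, -1.6]
opening: 0.0555
(array([ 2.52,  1.99, 34.16]), array([-0.007, -0.021,  0.519])) [ 0.42041282 -0.3540901   0.22357428]
```

```bash
python3 -m pendant '[[[0.2,0,2,0,0,0.03,5],[0.5,0,5.5,0,0,0.09,5],[0.8,0,9.5,-0.002,-0.005,0.15,5],[1.1,0,13.5,-0.003,-0.008,0.22,5],[1.4,0,17.5,-0.004,-0.01,0.28,5],[1.7,0.2,21.5,-0.005,-0.013,0.34,5],[2,0.6,25.5,-0.006,-0.016,0.4,5],[2.2,1.2,29.5,-0.007,-0.021,0.46,5],[2.5,1.7,32.7,-0.007,-0.021,0.51,5],[2.5,2,34.1,-0.007,-0.021,0.519,5],[2.5,2,34.1,-0.007,-0.021,0.519,5],[2.5,2,34.1,-0.007,-0.021,0.519,5]]]'
python3 - <<'E'
from h import *
T=TIP["tall"].copy(); T[1]=-.3530; a=tool(.5236,YAW)[1]
print(rel(T-.0392*a,.5236,YAW))
d=snap("wrist"); save(d,"wrist3.png"); d=snap("scene"); save(d,"scene3.png",None,1.5)
E
```

```text
time: 5.4
tool_pos: [0.4195, -0.3521, 0.2205]
tool_rot: [-1.575, 0.517, -3.12]
contact_force: [-0.2, -0.2, -0.8]
opening: 0.0558
(array([-0.31, 12.9 ,  0.24]), array([ 0.003, -0.002,  0.006]))
```

View pics/wrist3.png

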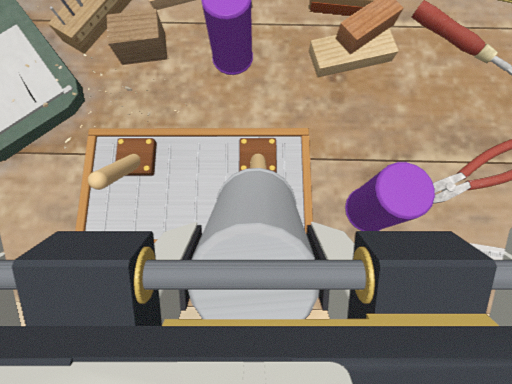

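The wrist picture shows the tall cup held between the pads with its rim at (255,172). The long peg emerges just beyond it at (258,155), on the cup's axis, so I insert along it.

```bash
python3 -m pendant '[[[-0.3,1,0.1,0,0,0,5],[-0.3,2.5,0.1,0,0,0,5],[-0.3,4.5,0.1,0,0,0,5],[-0.3,6.5,0.1,0,0,0,5],[-0.3,8.5,0.1,0,0,0,5],[-0.3,10,0.1,0,0,0,5],[-0.3,11,0.1,0,0,0,5],[-0.3,11.7,0.1,0,0,0,5],[-0.3,12.1,0.1,0,0,0,5],[-0.3,12.1,0.1,0,0,0,5],[-0.3,12.1,0.1,0,0,0,5]]]'
python3 - <<'E'
from h import *
T=TIP["tall"].copy(); T[1]=-.3530; a=tool(.5236,YAW)[1]
print(rel(T-.0392*a,.5236,YAW))
E
```

```text
time: 6.6
tool_pos: [0.4822, -0.3531, 0.1183]
tool_rot: [-1.572, 0.52, -3.119]
contact_force: [-0.0, -0.3, -1.3]
opening: 0.0554
(array([ 0.08,  0.92, -0.05]), array([ 0.   , -0.001,  0.004]))
```

```bash
python3 -m pendant '[[[0,0.3,0,0,0,0,5],[0,0.6,0,0,0,0,5],[0,0.8,0,0,0,0,5],[0,0.8,0,0,0,0,5],[0,0.8,0,0,0,0,5]]]'
```

```text
time: 7.1
tool_pos: [0.4861, -0.3528, 0.111]
tool_rot: [-1.572, 0.519, -3.119]
contact_force: [-0.8, -0.4, 0.2]
opening: 0.0557
```

```bash
python3 -m pendant '[[[0,0.1,0,0,0,0,5],[0,0.2,0,0,0,0,5],[0,0.2,0,0,0,0,5]]]'
```

```text
time: 7.4
tool_pos: [0.4866, -0.353, 0.1106]
tool_rot: [-1.571, 0.52, -3.118]
contact_force: [-12.1, 2.7, 13.4]
opening: 0.0556
```

Force rose to about 18 N along the peg, so the cup is home. I'll ease off and release gently.

```bash
python3 -m pendant '[[[0,-0.15,0,0,0,0,5],[0,-0.15,0,0,0,0,5],[0,-0.15,0,0,0,0,5.7],[0,-0.15,0,0,0,0,5.9],[0,-0.15,0,0,0,0,6.2],[0,-0.15,0,0,0,0,7],[0,-0.15,0,0,0,0,8],[0,-0.15,0,0,0,0,9],[0,-0.15,0,0,0,0,9],[0,-0.15,0,0,0,0,9]]]' 5
python3 - <<'E'
from h import *
d=snap("wrist"); save(d,"wrist4.png")
E
```

```text
time: 8.4
tool_pos: [0.4864, -0.3528, 0.1105]
tool_rot: [-1.572, 0.519, -3.119]
contact_force: [-0.2, -0.2, -0.4]
opening: 0.0898
```

View pics/wrist4.png

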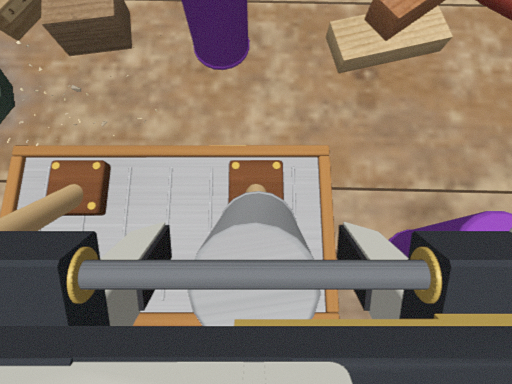

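The tall cup sits on the peg and stays put with the fingers open; the finger gap is clear on both sides of (255,250). I retreat along the axis and head for the short cup.

```bash
python3 -m pendant '[[[0,-1,0,0,0,0,9],[0,-3,0,0,0,0,9],[0,-6,0,0,0,0,9],[0,-10,0,0,0,0,9],[0,-14,0,0,0,0,9],[0,-14,0,0,0,0,9]]]'
python3 - <<'E'
from h import *
print(rel([.446,.2632,.20],0))
d=snap("wrist"); w=cloud(d)
m=(w[...,2]>.06)&(w[...,2]<.14)&(abs(w[...,0]-.49)<.05)&(abs(w[...,1]+.2)<.04); p=w[m]
for k in np.array_split(np.argsort(p[:,2]),4): print(p[k].mean(0).round(4))
E
```

```text
time: 9.05
tool_pos: [0.4162, -0.3567, 0.2375]
tool_rot: [-1.563, 0.523, -3.116]
contact_force: [0.4, -0.3, 0.3]
opening: 0.0901
(array([ -2.07,   5.01, -61.93]), array([-0.001,  0.023, -0.523]))
[ 0.5068 -0.2093  0.0716]
[ 0.4947 -0.2098  0.092 ]
[ 0.4835 -0.2086  0.1071]
[ 0.4823 -0.2047  0.1132]
```

```bash
python3 -m pendant '[[[0,0,-5,0,0,0,9],[0,0,-10,0,0,0,9],[-2.1,5,-61.9,-0.001,0.023,-0.523,9],[-2.1,5,-61.9,-0.001,0.023,-0.523,9],[-2.1,5,-61.9,-0.001,0.023,-0.523,9],[-2.1,5,-61.9,-0.001,0.023,-0.523,9],[-2.1,5,-61.9,-0.001,0.023,-0.523,9],[-2.1,5,-61.9,-0.001,0.023,-0.523,9],[-2.1,5,-61.9,-0.001,0.023,-0.523,9],[-2.1,5,-61.9,-0.001,0.023,-0.523,9],[-2.1,5,-61.9,-0.001,0.023,-0.523,9],[-2.1,5,-61.9,-0.001,0.023,-0.523,9],[-2.1,5,-61.9,-0.001,0.023,-0.523,9],[-2.1,5,-61.9,-0.001,0.023,-0.523,9],[-2.1,5,-61.9,-0.001,0.023,-0.523,9],[-2.1,5,-61.9,-0.001,0.023,-0.523,9],[-2.1,5,-61.9,-0.001,0.023,-0.523,9]]]'
python3 - <<'E'
from h import *
d=snap("wrist"); w=cloud(d)
m=(abs(w[...,2]-.070)<.008)&(abs(w[...,0]-.446)<.05)&(abs(w[...,1]-.263)<.05); p=w[m]
print(len(p),p.mean(0).round(4),p.min(0).round(4),p.max(0).round(4))
c=(p.min(0)+p.max(0))/2
print(rel([c[0]-.001,c[1],.030],0))
E
```

```text
time: 10.8
tool_pos: [0.4454, 0.2643, 0.1995]
tool_rot: [-1.578, -0.005, -3.141]
contact_force: [-1.0, 0.3, -0.0]
opening: 0.0901
2697 [0.4495 0.2617 0.0697] [0.4212 0.2345 0.0621] [0.4759 0.2889 0.0726]
(array([-0.27, 16.97,  0.38]), array([ 0.008, -0.   ,  0.004]))
```

```bash
python3 -m pendant '[[[-0.3,5,0.2,0,0,0,9],[-0.3,9,0.2,0,0,0,9],[-0.3,13,0.2,0,0,0,9],[-0.3,15.5,0.2,0,0,0,9],[-0.3,17,0.2,0,0,0,9],[-0.3,17,0.2,0,0,0,9],[-0.3,17,0.2,0,0,0,5],[-0.3,17,0.2,0,0,0,5],[-0.3,17,0.2,0,0,0,5],[-0.3,17,0.2,0,0,0,5],[-0.3,17,0.2,0,0,0,5],[-0.3,17,0.2,0,0,0,5],[-0.3,17,0.2,0,0,0,5]]]' 30
```

```text
time: 12.15
tool_pos: [0.4482, 0.2646, 0.0304]
tool_rot: [-1.579, -0.003, -3.14]
contact_force: [-0.4, -2.6, 5.6]
opening: 0.0544
```

```bash
python3 -m pendant '[[[0,-1.5,0,0,0,0,5],[0,-5,0,0,0,0,5],[0,-9,0,0,0,0,5],[0,-13,0,0,0,0,5],[0,-17,0,0,0,0,5],[0,-18.5,0,0,0,0,5],[0,-18.5,0,0,0,0,5]]]'
python3 - <<'E'
from h import *
T=np.array([.4806,-.2030,.1136]); a=tool(.5236,YAW)[1]
print(rel(T+.056*a,.5236,YAW), T+.056*a)
d=snap("wrist"); save(d,"wrist5.png")
E
```

```text
time: 12.85
tool_pos: [0.4497, 0.2639, 0.2172]
tool_rot: [-1.581, 0.001, -3.14]
contact_force: [0.4, 0.6, -1.2]
opening: 0.0545
(array([-0.21,  5.03, 46.81]), array([ 0.004, -0.024,  0.523])) [ 0.4526078  -0.20366354  0.16209739]
```

View pics/wrist5.png

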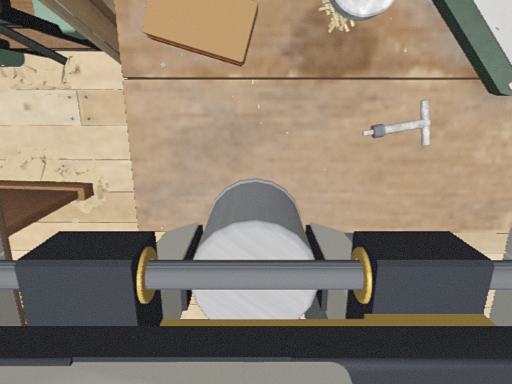

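The short cup is held squarely, with its closed end at (255,265), and it is clear of the chuck key. I carry it to the short peg.

```bash
python3 -m pendant '[[[0,0,2,0,0,0.02,5],[0,0,5.5,0,0,0.06,5],[0,0,9.5,0,0,0.1,5],[0,0,13.5,0,0,0.15,5],[0,0,17.5,0,0,0.2,5],[0,0,21.5,0.001,-0.005,0.25,5],[0,0,25.5,0.002,-0.01,0.3,5],[0,0,29.5,0.003,-0.015,0.36,5],[0,0.5,33.5,0.003,-0.02,0.41,5],[0,1.2,37.5,0.004,-0.024,0.46,5],[0,2,41.5,0.004,-0.024,0.5,5],[-0.1,3.5,45,0.004,-0.024,0.52,5],[-0.2,5,46.8,0.004,-0.024,0.523,5],[-0.2,5,46.8,0.004,-0.024,0.523,5],[-0.2,5,46.8,0.004,-0.024,0.523,5]]]'
python3 - <<'E'
from h import *
T=np.array([.4806,-.2030,.1136]); a=tool(.5236,YAW)[1]
print(rel(T-.036*a,.5236,YAW))
d=snap("wrist"); save(d,"wrist6.png")
E
```

```text
time: 14.4
tool_pos: [0.4501, -0.2034, 0.1594]
tool_rot: [-1.573, 0.516, -3.12]
contact_force: [-0.1, 0.1, -0.8]
opening: 0.0543
(array([-0.42,  9.09,  0.04]), array([ 0.001, -0.002,  0.008]))
```

View pics/wrist6.png

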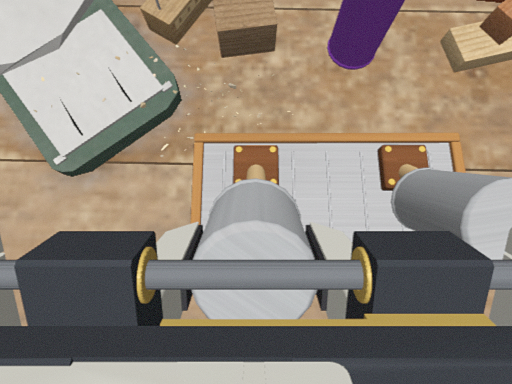

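The wrist picture shows the short peg at (256,172), lined up behind the short cup's rim at (255,185). The tall cup hangs undisturbed at (450,205). I insert the short cup.

```bash
python3 -m pendant '[[[-0.3,1,0,0,0,0.005,5],[-0.3,2.5,0,0,0,0.005,5],[-0.3,4.3,0,0,0,0.005,5],[-0.3,6,0,0,0,0.005,5],[-0.3,7.2,0,0,0,0.005,5],[-0.3,8,0,0,0,0.005,5],[-0.3,8.4,0,0,0,0.005,5],[-0.3,8.4,0,0,0,0.005,5],[-0.3,8.4,0,0,0,0.005,5]]]'
python3 - <<'E'
from h import *
T=np.array([.4806,-.2030,.1136]); a=tool(.5236,YAW)[1]
print(rel(T-.036*a,.5236,YAW))
E
```

```text
time: 15.35
tool_pos: [0.4955, -0.2033, 0.09]
tool_rot: [-1.568, 0.525, -3.117]
contact_force: [0.1, -0.1, -1.3]
opening: 0.0543
(array([ 0.11,  0.81, -0.07]), array([-0.002,  0.001, -0.001]))
```

```bash
python3 -m pendant '[[[0,0.3,0,0,0,0,5],[0,0.6,0,0,0,0,5],[0,0.7,0,0,0,0,5],[0,0.7,0,0,0,0,5]]]'
```

```text
time: 15.75
tool_pos: [0.4989, -0.2037, 0.0842]
tool_rot: [-1.568, 0.525, -3.117]
contact_force: [-6.2, 0.7, 7.3]
opening: 0.0547
```

Contact at about 10 N along the axis, so the short cup is home. I'll ease off and release.

```bash
python3 -m pendant '[[[0,-0.05,0,0,0,0,5],[0,-0.05,0,0,0,0,5],[0,-0.05,0,0,0,0,5.6],[0,-0.05,0,0,0,0,5.8],[0,-0.05,0,0,0,0,6.1],[0,-0.05,0,0,0,0,7],[0,-0.05,0,0,0,0,8],[0,-0.05,0,0,0,0,8.8],[0,-0.05,0,0,0,0,8.8],[0,-0.05,0,0,0,0,8.8]]]' 5 && python3 -m pendant '[[[0,-1,0,0,0,0,8.8],[0,-3,0,0,0,0,8.8],[0,-6,0,0,0,0,8.8],[0,-10,0,0,0,0,8.8],[0,-14,0,0,0,0,8.8],[0,-17,0,0,0,0,8.8],[0,-17,0,0,0,0,8.8],[0,-17,0,0,0,0,8.8]]]'
python3 - <<'E'
from h import *
d=snap("wrist"); save(d,"wrist7.png"); w=cloud(d)
from scipy.ndimage import label
for n,T in TIP.items():
    m=(w[...,2]>.03)&(w[...,2]<.2)&(abs(w[...,0]-T[0]-.02)<.08)&(abs(w[...,1]-T[1])<.045); p=w[m]
    # closed-end face: points within neighbourhood of the tip's upper part; plane fit by RANSAC, expect tilt & offset
    rng=np.random.default_rng(0); best=None
    for _ in range(800):
        q=p[rng.choice(len(p),3,False)]; nn=np.cross(q[1]-q[0],q[2]-q[0]); L=np.linalg.norm(nn)
        if L<1e-5: continue
        nn/=L; nn*=np.sign(nn[2])
        if nn[2]<.7: continue
        i=abs((p-q[0])@nn)<.0015
        if best is None or i.sum()>best[0]: best=(i.sum(),nn,i)
    f=p[best[2]]; c=f.mean(0); nn=np.linalg.svd(f-c)[2][2]; nn*=np.sign(nn[2])
    fl=c-.004*nn; print(n,len(f),"tilt",np.degrees(np.arccos(nn[2])).round(1),"floor",fl.round(4),"dist mm",(1000*np.linalg.norm(fl-T)).round(1))
E
```

```text
time: 16.75
tool_pos: [0.4987, -0.2034, 0.084]
tool_rot: [-1.569, 0.524, -3.117]
contact_force: [0.0, 0.2, -0.5]
opening: 0.0877
time: 17.55
tool_pos: [0.4136, -0.2053, 0.2314]
tool_rot: [-1.567, 0.525, -3.117]
contact_force: [-0.1, 0.6, 0.2]
opening: 0.0878
tall 3103 tilt 20.3 floor [ 0.4653 -0.3519  0.1441] dist mm 1.1
short 2441 tilt 14.4 floor [ 0.4795 -0.2037  0.1139] dist mm 2.1
```

View pics/wrist7.png

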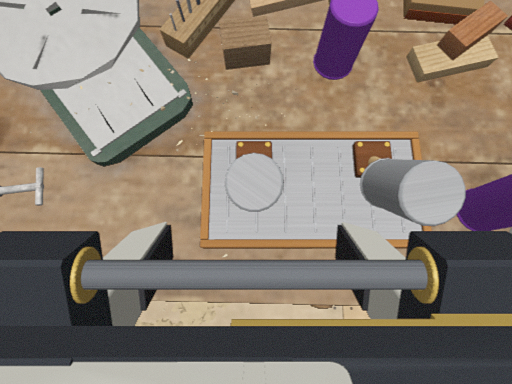

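Both cups hang on their pegs, the short one at (254,182) and the tall one at (412,190), with the feet visible and the rims clear of the tray. I'll let a second pass, check for rest and hand in.

```bash
python3 -m pendant '[[[0,0,0,0,0,0,8.8],[0,0,0,0,0,0,8.8],[0,0,0,0,0,0,8.8],[0,0,0,0,0,0,8.8],[0,0,0,0,0,0,8.8],[0,0,0,0,0,0,8.8],[0,0,0,0,0,0,8.8],[0,0,0,0,0,0,8.8],[0,0,0,0,0,0,8.8],[0,0,0,0,0,0,8.8]]]' >/dev/null
python3 - <<'E'
from h import *
def face(w,T):
    p=w[(w[...,2]>T[2]-.03)&(w[...,2]<.2)&(abs(w[...,0]-T[0])<.04)&(abs(w[...,1]-T[1])<.04)]; return p.mean(0)
A=cloud(snap("wrist"))
import time
for _ in range(4): B=cloud(snap("wrist"))
for n,T in TIP.items(): print(n,"drift mm",(1000*(face(B,T)-face(A,T))).round(2))
for n,T in TIP.items():
    p=B[(abs(B[...,0]-T[0]-.02)<.06)&(abs(B[...,1]-T[1])<.03)&(B[...,2]>T[2]-.01)]; print(n,"top z",p[:,2].max().round(4))
print(robot.hand_in())
E
```

```text
tall drift mm [-0.02 -0.01 -0.02]
short drift mm [-0.01  0.03  0.  ]
tall top z 0.1574
short top z 0.1252
the job is handed in; nothing more can be done
None
```

Both cups are hanging mouth-down on their own pegs, the tall cup on the long peg and the short cup on the short peg. The job was handed in at about 19 s of the 61 s allowed; the hand-in reports no verdict.

- **Placing:** I gripped each cup from above, tilted it 30° to match the peg, slid it along the peg until the tip pushed back (about 18 N tall, 10 N short), then eased off and let go.
- **Fit:** by the wrist camera, the inside of the closed end is about 1 mm from the tip for the tall cup and 2 mm for the short one.
- **Lean:** the tall cup leans about 20° and the short one about 14°, both inside the 43° limit.
- **At rest:** neither cup moved by more than 0.03 mm over the last 0.2 s I checked.
- **Tray clearance:** judged from the last wrist picture and the geometry only; I could not measure contact force on the tray.
- **Other objects:** I touched none of them, but did not measure their positions again at the end.
- **Disagreement:** the top and wrist cameras disagreed by 2–3 mm on the cup and peg positions, which the fit allows.

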